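# Touch-dry test of the small round panel

## Task

The small round primed panel has been drying: test it by touching its white face lightly with the fingertips and draw back without shifting it, then press the larger of the two buttons on the timer right down and let it come up again to stop the drying time. Leave the larger round panel and the square panel untouched, do not press the timer's smaller button, pick nothing up and leave everything else where it stands.

Things in the scene. Friction and masses are not known exactly. Their poses are not given: they have to be found in the camera images.
- small_round: The panel to test: the smaller round disc, 80 mm diameter, 12 mm thick, pale wood with a white primed top, about 60 g. A touch harder than 12 N spoils it. It lies loose on a 90 mm square grey foam block (on a 100 mm square wooden base, 14 mm high), foam top 40 mm above the table, so its white face is about 52 mm above the table. The foam gives straight down about 1 mm for each 1.2 N, at most 12 mm. Origin: centre of its underside; z up.
- small_round_face (a point): Centre of the small round panel's white face (top), about 52 mm above the table.
- large_round: The larger round panel, 120 mm diameter, 12 mm thick, the same wood and white top; still wet, not to be touched. It lies loose on a 90 mm square grey foam block (on a 100 mm square wooden base, 14 mm high), foam top 40 mm above the table, so its white face is about 52 mm above the table. The foam gives straight down about 1 mm for each 1.2 N, at most 12 mm. Origin: centre of its underside; z up.
- square: The square panel, 100 x 100 mm, 12 mm thick, the same wood and white top; still wet, not to be touched. It lies loose on a 90 mm square grey foam block (on a 100 mm square wooden base, 14 mm high), foam top 40 mm above the table, so its white face is about 52 mm above the table. The foam gives straight down about 1 mm for each 1.2 N, at most 12 mm. Origin: centre of its underside; z up.
- timer: White table timer, a box 85 x 140 mm, 30 mm high, fixed to the table, a dark green display strip along its far (+x) edge and two round grey push buttons in white housings on top, 76 mm apart along its y axis. Origin: centre of its underside; x from the buttons towards the display, y from the small button towards the large one.
- big_button_top (a point): Centre of the top of the larger button (34 mm diameter), 48 mm above the table; it is pressed straight down.
- big_button (a joint): Travel of the larger button in m: 0 up, 0.006 right down; a spring returns it. Right down takes 5 N.
- little_button (a joint): Travel of the smaller button (16 mm diameter, 76 mm from the larger one, towards the timer's -y) in m: 0 up, 0.006 right down. Not to be pressed.
- tape_roll: Roll of paper masking tape lying flat, 90 mm diameter, 72 mm hole, 24 mm high. Origin: centre of its underside. A bystander.
- tin: Small round metal tin, 60 mm diameter, 45 mm high, steel lid. Origin: centre of its underside. A bystander.
- tub: White lidded tub, 100 mm diameter, 90 mm high, yellow lid. Origin: centre of its underside. A bystander.
- glass: Empty drinking glass, 72 mm across the rim, 90 mm high. Origin: centre of its underside. A bystander.
- paint_bottle: Blue paint bottle with a black cap, 52 mm diameter, 120 mm high. Origin: centre of its underside. A bystander.
- palette_knife: Palette knife (spatula) lying on the table, about 280 mm long, 20 mm high, along its x axis, blade to +x; origin under its middle. A bystander.
- brush_pot: White plastic pot, 96 mm across, 100 mm high, with brushes standing in it up to 240 mm above the table. Origin: centre of its underside. A bystander.
There are look-alikes about, which are no part of the job. What is shaped like the timer but red is not meant. Leave any turquoise look-alike of the small_round alone.

How it is judged:
By the outcome, as a careful person would: the job done as asked, in the order asked, and still so for the second after the job is handed in, with the robot touching nothing.
It also fails if it takes over 38 s, if anything falls off the work surface, if the arm or the gripper's body presses on something with over 40 N, if the wrist force passes 120 N, or if a joint passes its speed limit or range.

## Robot

A 6-joint arm with a two-finger parallel gripper is mounted at the origin on the work surface. World frame = base frame: x ahead of the robot, y to its left, z up, the work surface at z = 0. Lengths are in m, angles in degrees, forces in N, time in s.
With the tool pointing down it reaches from about 0.375 to 0.9 m from the base axis. Payload 3.1 kg.
Tool frame: the origin (TCP) lies between the finger pads; the fingertips stand 11 mm ahead of it and the grasp point (between the pads) lies 8 mm behind it; z points along the fingers, y is the direction in which the jaws open and shut (so a half turn about z gives the same grasp; the last joint's range is limited). The gripper opens to 87 mm and grips with 3 to 60 N. Pads are 19 mm wide; open, the fingers measure 117 mm over their backs; the gripper's body (75 mm by 190 mm) begins 51 mm behind the grasp point.
Start: joints at [-76.69, 30.224, 82.088, -0, 67.689, -10.227], TCP at [0.25, -0.573, 0.203] pointing down, gripper open.
Joint ranges: [-176.69, 176.69], [-43.24, 126.21], [12.49, 139.97], [-82, 262], [0, 151.66], [-163.58, 163.58]. Speed limits (degrees/s): [159.86, 159.86, 180, 180, 180, 180].

## Interface

Orientations are given as a 3x3 rotation matrix whose columns are the frame's x, y, z axes.
In Python, from rig import bot, vision gives the robot as it stands. The module is installed in compiled form; this text tells all that it offers.
- The arm moves only by the tool jog_arm, never from a script. Its argument "rows" is a list of rows, each an object with "dp": the shift along the tool's x, y, z in mm, a list of three; "turn": the turn, a rotation vector about the tool's x, y, z in degrees, a list of three; "grip": the opening, from 0 (shut) to 1 (fully open). A call has 1 to 10 rows; each row is the pose to reach, as a shift and turn from the pose commanded when the call began, along the tool's axes at that moment; what a row does not reach only later rows make up. A row lasts 1/10 s, in which the tool goes at most 50 mm and 8.59 degrees, less where a joint would pass 70% of its speed; a pose out of reach is approached as far as the arm can. A call with a gripper value outside its range is refused whole. The fingers move at their own pace and stop on an object; the grip force is fixed at half the most. Time passes only in rows, so rows that repeat a pose let the fingers close. It gives the time, the measured TCP pose, the force and the opening at its end, in the units of the state.
- bot.read_state(): the state, without advancing time (a new reading comes with each control period).
- vision.capture(name): name is "scene" or "side" or "wrist"; returns (picture, depth): 480x640x3 uint8, red, green, blue; 480x640 float32, m along the optical axis (not along the pixel's ray), 0 where there is no reading.
- vision.camera_info(name): a dict with "vertical_fov" (degrees; the focal length in pixels is half the picture's height over the tangent of half this angle, whatever the lens; pixels are square), "cx", "cy" (the principal point, pixels), "position" and "rotation" of the camera in the world. Camera axes: x right, y down, z forward; pixel columns grow to the right and rows downward; lengths in m; the calibration is good to about 2 mm. A picture is of the moment at which its call begins: read the wrist's pose just before it. camera_info takes no time and is no camera call; for the wrist camera it gives the pose at the moment of the call.
- bot.hand_in(): hands the job in, once; it reports no verdict.
The state is a dict: "time_s": time; "joint_positions": joint angles; "qvel": joint speeds; "tau": joint torques, N m; "position": TCP position; "tcp_rot": TCP orientation; "force": force on the tool from outside, world axes, zero at the start; "moment": the same for the moment, N m; "opening": opening from 0.0 (shut) to 1.0 (fully open).
Only numpy, scipy, OpenCV 4.12 (cv2) and the standard library are available. Lean on these libraries where they do the work, as an engineer would, in place of code of your own. Each camera call takes 0.05 s, during which the arm holds its last target.

## Working session

There is one attempt and no reset: what is moved stays moved. The work goes in short steps, Python scripts to look and compute and a tool call to move; the robot and the scene stay as the last step left them, time stands still between calls to the robot, and variables do not carry over. Pictures are saved under pics/ and viewed, and the job is handed in when it is done.

Besides the shell and the picture viewer there is one more tool, called after "Call:" as a command line: name --argument value ..., lists and objects as JSON in quotes. jog_arm: Moves the arm, as the interface text tells. Its arguments: {"type":"object","properties":{"rows":{"type":"array"}},"required":["rows"]}

```bash
mkdir -p pics; cat > h.py <<'E'
import numpy as np, cv2
from rig import bot, vision
def info(n):
    c=vision.camera_info(n); f=240/np.tan(np.radians(c['vertical_fov'])/2); return c,f
def cap(n,tag):
    c,f=info(n); p,d=vision.capture(n); cv2.imwrite(f'pics/{tag}.png',p[:,:,::-1]); np.savez(f'{tag}.npz',p=p,d=d,R=np.array(c['rotation']),t=np.array(c['position']),f=f,cx=c['cx'],cy=c['cy'])
def load(tag): return np.load(f'{tag}.npz')
def pt(z,u,v,h=None):
    r=z['R']@np.array([(u-z['cx'])/z['f'],(v-z['cy'])/z['f'],1.]); d=z['d'][int(round(v)),int(round(u))]
    if h is not None: d=(h-z['t'][2])/r[2]
    return z['t']+r*d
def cloud(z):
    v,u=np.mgrid[:480,:640]; r=np.stack([(u-z['cx'])/z['f'],(v-z['cy'])/z['f'],np.ones(u.shape)],-1)
    return (r*z['d'][...,None])@z['R'].T+z['t']
E
python3 - <<'E'
from h import *
np.set_printoptions(precision=4,suppress=True)
for n in('scene','side','wrist'):
    cap(n,n+'0'); print(n,vision.camera_info(n))
print(bot.read_state())
E
```

```text
scene {'vertical_fov': 48.58557360079489, 'cx': 316.83111297242704, 'cy': 241.84649278355695, 'position': array([1.5668, 0.255 , 1.1115]), 'rotation': array([[-0.2311,  0.6951, -0.6807],
       [ 0.9729,  0.1577, -0.1693],
       [-0.0104, -0.7014, -0.7127]])}
side {'vertical_fov': 42.21558716738578, 'cx': 320.79897033451397, 'cy': 230.59396545032376, 'position': array([-0.777 , -0.1164,  1.1419]), 'rotation': array([[ 0.1163, -0.6261,  0.7711],
       [-0.993 , -0.0897,  0.077 ],
       [ 0.021 , -0.7746, -0.6321]])}
wrist {'vertical_fov': 66.69221366113904, 'cx': 322.04330596028615, 'cy': 235.46861773483386, 'position': array([ 0.3237, -0.5386,  0.3839]), 'rotation': array([[ 0.3986, -0.8763, -0.2706],
       [-0.9171, -0.3809, -0.1173],
       [-0.0003,  0.2949, -0.9555]])}
{'time_s': 0.15, 'joint_positions': array([-76.6903,  30.2668,  82.1383,   0.001 ,  67.6871, -10.2278]), 'qvel': array([-0.0171, -0.0901, -0.2354, -0.0025,  0.0222,  0.0125]), 'tau': array([  0.0003, -44.043 , -17.6842,   0.0633,   0.0553,  -0.0001]), 'position': array([ 0.2495, -0.5724,  0.2027]), 'tcp_rot': array([[ 0.9168,  0.3993, -0.0004],
       [ 0.3993, -0.9168,  0.0016],
       [ 0.0003, -0.0016, -1.    ]]), 'force': array([-0.8079,  0.1523, -0.1626]), 'moment': array([-0.0536,  0.017 , -0.0276]), 'opening': 1.0013111917098532}
```

View pics/scene0.png

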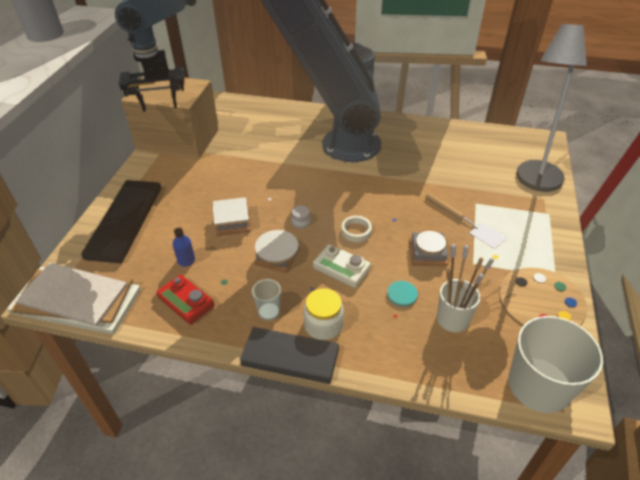

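View pics/side0.png

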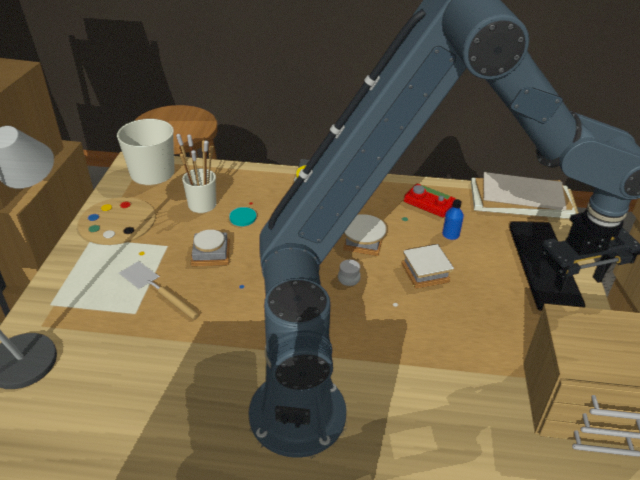

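View pics/wrist0.png

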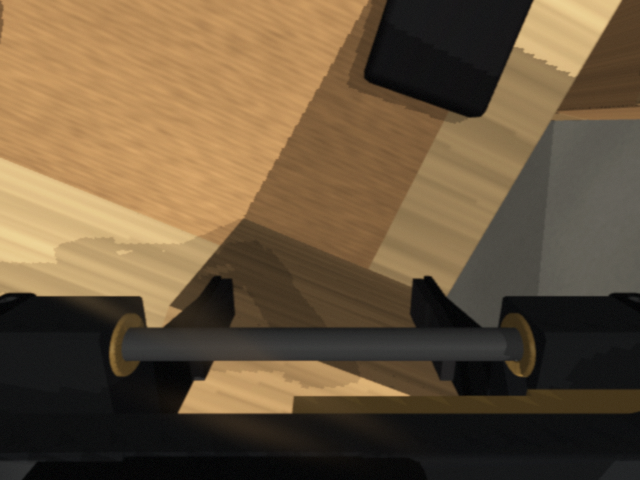

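The scene view shows the small round panel at about (431,243), the white timer at (342,264) and the red look-alike at (185,298). The turquoise look-alike is at (402,293), the square at (231,212) and the large round at (277,247). I'll enlarge it.

```bash
python3 - <<'E'
from h import *
np.set_printoptions(precision=4,suppress=True)
z=load('scene0'); im=cv2.imread('pics/scene0.png')
cv2.imwrite('pics/crop0.png',cv2.resize(im[210:310,300:460],None,fx=5,fy=5,interpolation=cv2.INTER_CUBIC))
s=load('side0')
cv2.imwrite('pics/crop1.png',cv2.resize(cv2.imread('pics/side0.png')[200:300,150:310],None,fx=5,fy=5,interpolation=cv2.INTER_CUBIC))
for n,u,v in [('small',431,243),('b1',332,251),('b2',356,261),('tape',356,229),('pot',458,300),('turq',402,293),('large',277,247),('tin',301,215),('tub',323,303)]: print(n,pt(z,u,v))
print(pt(s,209,240),pt(s,209,240,.052),pt(z,431,243,.052))
E
```

```text
small [0.4926 0.3138 0.0556]
b1 [0.5721 0.0505 0.0436]
b2 [0.6016 0.123  0.0515]
tape [ 0.4237  0.0927 -0.0028]
pot [0.6602 0.3996 0.0333]
turq [0.6469 0.2574 0.0065]
large [ 0.5951 -0.1011  0.048 ]
tin [ 0.4463 -0.071   0.0415]
tub [0.7887 0.0746 0.0884]
[0.4691 0.3112 0.0524] [0.4696 0.3114 0.052 ] [0.489 0.314 0.052]
```

View pics/crop0.png

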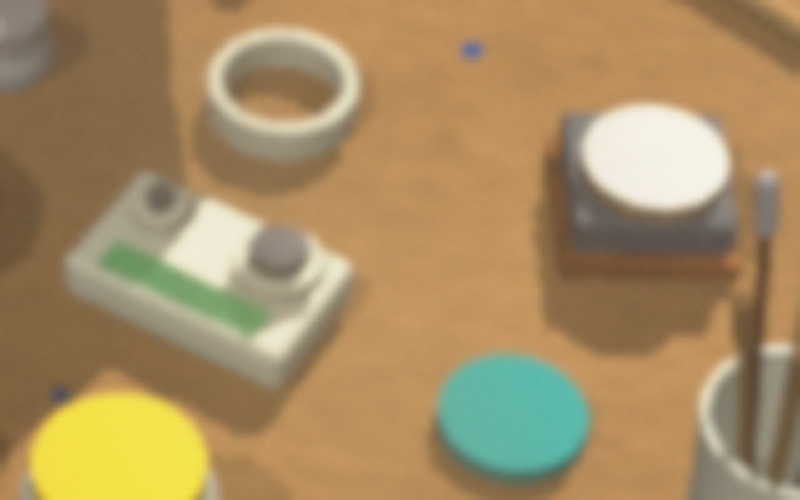

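View pics/crop1.png

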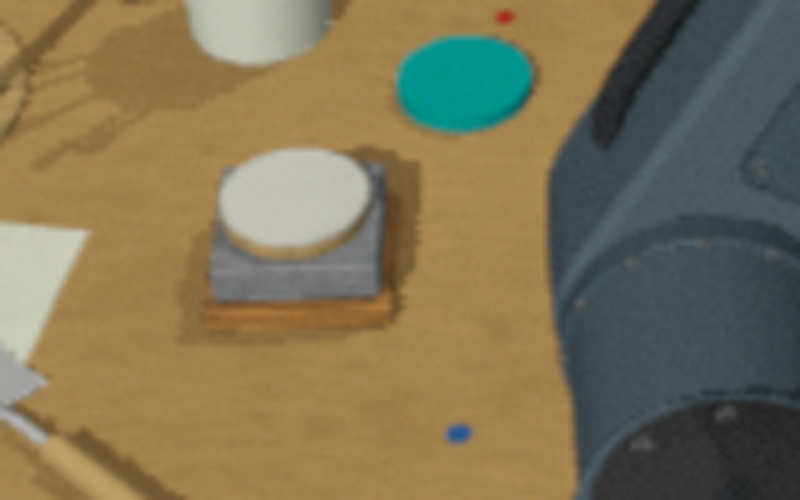

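The scene and side estimates for the small panel differ by about 15 mm in x, possibly from lens distortion. I'll check it from close up with the wrist camera, moving over the timer first.

Call:
jog_arm --rows '[{"dp": [509, -469, 0], "turn": [0, 0, 0], "grip": 0}, {"dp": [509, -469, 0], "turn": [0, 0, 0], "grip": 0}, {"dp": [509, -469, 0], "turn": [0, 0, 0], "grip": 0}, {"dp": [509, -469, 0], "turn": [0, 0, 0], "grip": 0}, {"dp": [509, -469, 0], "turn": [0, 0, 0], "grip": 0}, {"dp": [509, -469, 0], "turn": [0, 0, 0], "grip": 0}, {"dp": [509, -469, 0], "turn": [0, 0, 0], "grip": 0}, {"dp": [509, -469, 0], "turn": [0, 0, 0], "grip": 0}, {"dp": [509, -469, 0], "turn": [0, 0, 0], "grip": 0}, {"dp": [509, -469, 0], "turn": [0, 0, 0], "grip": 0}]'

```text
time_s: 1.15
position: [0.4518, -0.1136, 0.2035]
tcp_rot: [[0.917, 0.399, 0.0], [0.399, -0.917, -0.0], [0.0, 0.0, -1.0]]
force: [0.6, -0.3, -0.7]
opening: 0.167
```

Call:
jog_arm --rows '[{"dp": [141, -130, 0], "turn": [0, 0, 0], "grip": 0}, {"dp": [141, -130, 0], "turn": [0, 0, 0], "grip": 0}, {"dp": [141, -130, 0], "turn": [0, 0, 0], "grip": 0}, {"dp": [141, -130, 0], "turn": [0, 0, 0], "grip": 0}, {"dp": [141, -130, 0], "turn": [0, 0, 0], "grip": 0}, {"dp": [141, -130, 0], "turn": [0, 0, 0], "grip": 0}]'

```text
time_s: 1.75
position: [0.5284, 0.0607, 0.203]
tcp_rot: [[0.916, 0.402, -0.001], [0.402, -0.916, -0.0], [-0.001, 0.0, -1.0]]
force: [0.1, -0.6, 0.3]
opening: 0.004
```

```bash
python3 - <<'E'
from h import *
np.set_printoptions(precision=4,suppress=True)
s=bot.read_state(); print(s['position'],s['opening'],s['force']); cap('wrist','w1'); cap('side','s1')
E
```

```text
[0.5284 0.0607 0.203 ] 0.004477258817371802 [ 0.1351 -0.552   0.2941]
```

View pics/w1.png

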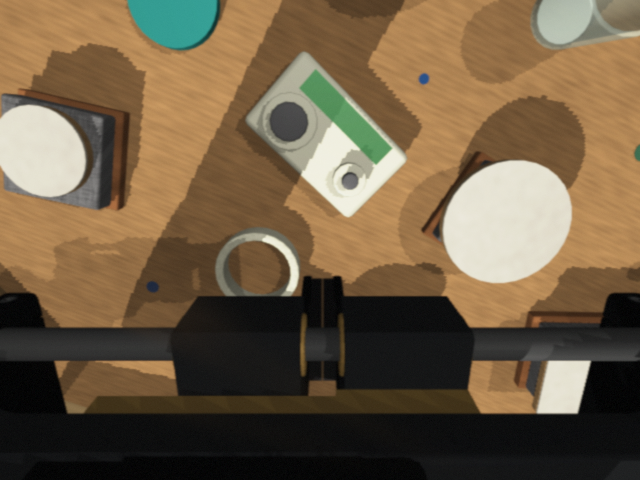

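The wrist view shows the timer with its big button at about (289,121) and its little one at (349,180). The small white disc is at (42,151), the large round at (507,221) and the turquoise disc at top left.

```bash
python3 - <<'E'
from h import *
np.set_printoptions(precision=4,suppress=True)
z=load('w1')
B=pt(z,289,121,.048);L=pt(z,349,180,.048)
print('big',B,pt(z,289,121),'little',L,np.linalg.norm(B-L))
print('disc',pt(z,42,151,.052),pt(z,42,151))
a,b=pt(z,0,125,.052),pt(z,88,150,.052)
print('large',pt(z,507,221,.052),'diam',np.linalg.norm(pt(z,442,225,.052)-pt(z,572,214,.052)))
print('disc v diam',np.linalg.norm(pt(z,42,105,.052)-pt(z,42,199,.052)))
c=cloud(z)
for k,cam in (('w1',z),('scene0',load('scene0')),('side0',load('side0')),('s1',load('s1'))):
    c=cloud(cam); p=cam['p'].astype(int)
    m=(c[...,2]>.047)&(c[...,2]<.058)&(abs(c[...,0]-.475)<.07)&(abs(c[...,1]-.312)<.07)&(p.min(-1)>130)
    q=c[m]; 
    if len(q)>50: print(k,len(q),(q.max(0)+q.min(0))/2,q.mean(0),np.ptp(q,0))
    m=(c[...,2]>.042)&(c[...,2]<.054)&(np.hypot(c[...,0]-B[0],c[...,1]-B[1])<.03)
    q=c[m]; 
    if len(q)>20: print(k,'btn',len(q),(q.max(0)+q.min(0))/2,q.mean(0))
im=cv2.imread('pics/w1.png')
cv2.imwrite('pics/w1c.png',cv2.resize(im[30:230,230:430],None,fx=3,fy=3,interpolation=cv2.INTER_CUBIC))
E
```

```text
big [0.5922 0.1218 0.048 ] [0.5923 0.1215 0.0525] little [0.5663 0.0517 0.048 ] 0.07479608239406217
disc [0.4807 0.313  0.052 ] [0.4806 0.3132 0.0516]
large [ 0.5914 -0.1005  0.052 ] diam 0.12130549294798518
disc v diam 0.08392057004448152
w1 6274 [0.4786 0.3136 0.0506] [0.48   0.3143 0.0516] [0.0805 0.0772 0.0071]
w1 btn 1677 [0.5919 0.1218 0.0479] [0.5922 0.1214 0.049 ]
scene0 482 [0.4804 0.3105 0.0525] [0.4817 0.3114 0.0522] [0.0827 0.0783 0.0109]
scene0 btn 136 [0.5966 0.1184 0.0479] [0.5993 0.1189 0.0481]
side0 414 [0.4751 0.3158 0.0524] [0.4741 0.3153 0.0513] [0.0848 0.081  0.0106]
s1 btn 97 [0.5866 0.122  0.048 ] [0.5854 0.1224 0.0476]
```

View pics/w1c.png

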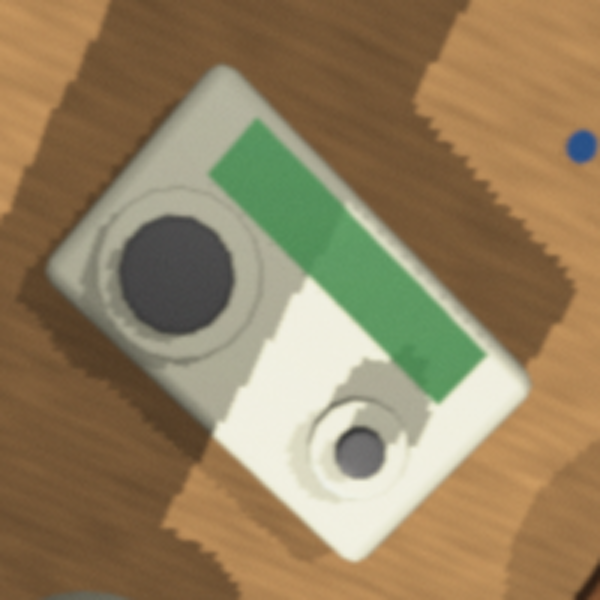

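```bash
python3 - <<'E'
from h import *
np.set_printoptions(precision=3,suppress=True)
for k in('scene0','side0'):
    cam=load(k); c=cloud(cam)
    m=(c[...,2]>.105)&(c[...,2]<.3)&(c[...,0]>.45)&(c[...,0]<.85)&(c[...,1]>.2)&(c[...,1]<.6)
    q=c[m]; print(k,len(q),q.min(0),q.max(0))
    d=np.hypot(*(q[:,:2]-[.479,.313]).T); print(np.sort(d)[:5],q[d.argsort()[:5]])
s=bot.read_state();R=s['tcp_rot'];print(s['joint_positions'],R.T@(np.array([.479,.313,.12])-s['position'])*1000)
E
```

```text
scene0 1280 [0.647 0.346 0.105] [0.85  0.6   0.243]
[0.182 0.182 0.184 0.184 0.184] [[0.647 0.383 0.218]
 [0.649 0.38  0.219]
 [0.65  0.379 0.214]
 [0.648 0.384 0.22 ]
 [0.65  0.381 0.214]]
side0 1012 [0.639 0.351 0.105] [0.85  0.599 0.243]
[0.177 0.177 0.177 0.177 0.177] [[0.639 0.388 0.216]
 [0.642 0.383 0.221]
 [0.642 0.383 0.218]
 [0.642 0.381 0.208]
 [0.641 0.384 0.208]]
[-5.646 23.08  95.47  -0.033 61.524 60.867] [  56.388 -252.301   83.112]
```

Call:
jog_arm --rows '[{"dp": [56, -252, 0], "turn": [0, 0, 0], "grip": 0}, {"dp": [56, -252, 0], "turn": [0, 0, 0], "grip": 0}, {"dp": [56, -252, 0], "turn": [0, 0, 0], "grip": 0}, {"dp": [56, -252, 0], "turn": [0, 0, 0], "grip": 0}, {"dp": [56, -252, 0], "turn": [0, 0, 0], "grip": 0}, {"dp": [56, -252, 0], "turn": [0, 0, 0], "grip": 0}, {"dp": [56, -252, 40], "turn": [0, 0, 0], "grip": 0}, {"dp": [56, -252, 83], "turn": [0, 0, 0], "grip": 0}, {"dp": [56, -252, 83], "turn": [0, 0, 0], "grip": 0}, {"dp": [56, -252, 83], "turn": [0, 0, 0], "grip": 0}]'

```text
time_s: 2.85
position: [0.4797, 0.3116, 0.1204]
tcp_rot: [[0.918, 0.397, -0.002], [0.397, -0.918, -0.001], [-0.002, 0.0, -1.0]]
force: [-0.1, 0.7, 0.3]
opening: 0.006
```

```bash
python3 - <<'E'
from h import *
np.set_printoptions(precision=4,suppress=True)
cap('wrist','w2'); cap('side','s2')
s=bot.read_state(); print(s['position'],s['opening'],s['force'])
R=s['tcp_rot'];print(R,s['joint_positions'],R.T@(np.array([.479,.313,.12])-s['position'])*1000)
z=load('w2');c=cloud(z);p=z['p'].astype(int)
m=(c[...,2]>.047)&(c[...,2]<.058)&(abs(c[...,0]-.475)<.07)&(abs(c[...,1]-.312)<.07)&(p.min(-1)>110)
q=c[m];print(len(q),q.min(0),q.max(0),np.median(q[:,2]))
E
```

```text
[0.4815 0.3129 0.1225] 0.0077232786139570945 [-0.2154  0.4121  0.5402]
[[ 0.9175  0.3978  0.0036]
 [ 0.3977 -0.9175  0.0013]
 [ 0.0038  0.0002 -1.    ]] [21.8747 32.3164 94.0316 -0.0088 53.4342 88.4423] [-2.2879 -1.1023  2.4994]
8711 [0.4388 0.275  0.047 ] [0.5185 0.355  0.0544] 0.05194593443570997
```

View pics/w2.png

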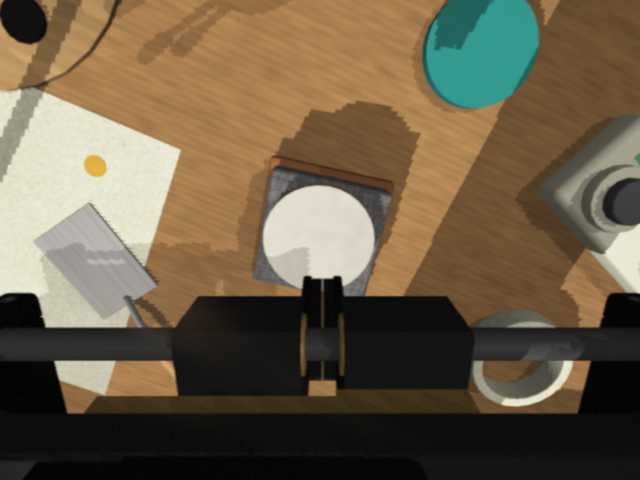

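View pics/s2.png

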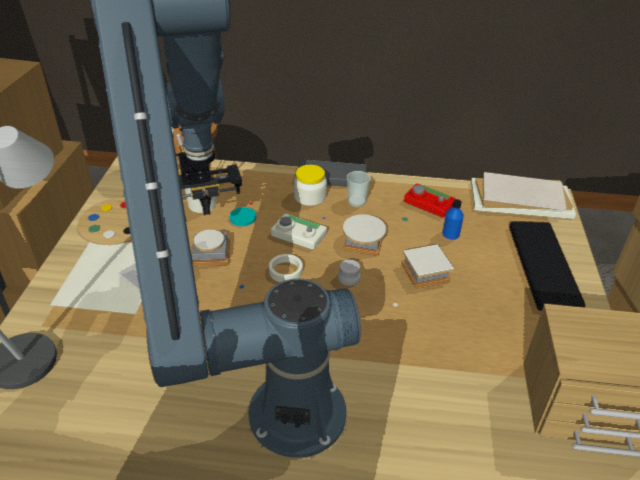

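The small disc at (319,238) spans 80 mm about (0.479, 0.315), with its top at 0.052, so the tool is directly over it. I'll come down slowly.

Call:
jog_arm --rows '[{"dp": [0, -2, 25], "turn": [0, 0, 0], "grip": 0}, {"dp": [0, -2, 42], "turn": [0, 0, 0], "grip": 0}, {"dp": [0, -2, 50], "turn": [0, 0, 0], "grip": 0}, {"dp": [0, -2, 54], "turn": [0, 0, 0], "grip": 0}, {"dp": [0, -2, 54], "turn": [0, 0, 0], "grip": 0}, {"dp": [0, -2, 54], "turn": [0, 0, 0], "grip": 0}]'

```text
time_s: 3.55
position: [0.4796, 0.3155, 0.0676]
tcp_rot: [[0.917, 0.399, 0.002], [0.399, -0.917, 0.001], [0.002, 0.0, -1.0]]
force: [0.5, -0.2, -0.2]
opening: 0.008
```

Call:
jog_arm --rows '[{"dp": [0, 0, 1], "turn": [0, 0, 0], "grip": 0}, {"dp": [0, 0, 2], "turn": [0, 0, 0], "grip": 0}, {"dp": [0, 0, 2], "turn": [0, 0, 0], "grip": 0}]'

```text
time_s: 3.85
position: [0.4787, 0.3153, 0.0646]
tcp_rot: [[0.917, 0.399, 0.0], [0.399, -0.917, 0.0], [0.0, 0.0, -1.0]]
force: [0.3, 0.4, -0.1]
opening: 0.003
```

Call:
jog_arm --rows '[{"dp": [0, 0, 1], "turn": [0, 0, 0], "grip": 0}, {"dp": [0, 0, 2], "turn": [0, 0, 0], "grip": 0}, {"dp": [0, 0, 2], "turn": [0, 0, 0], "grip": 0}]'

```text
time_s: 4.15
position: [0.4785, 0.3152, 0.0622]
tcp_rot: [[0.917, 0.399, -0.0], [0.399, -0.917, -0.0], [-0.0, -0.0, -1.0]]
force: [0.5, 0.4, -0.7]
opening: 0.003
```

Call:
jog_arm --rows '[{"dp": [0, 0, 1], "turn": [0, 0, 0], "grip": 0}, {"dp": [0, 0, 1], "turn": [0, 0, 0], "grip": 0}]'

```text
time_s: 4.35
position: [0.4786, 0.3152, 0.0613]
tcp_rot: [[0.917, 0.399, -0.0], [0.399, -0.917, -0.0], [-0.0, -0.0, -1.0]]
force: [0.7, 0.4, 0.3]
opening: 0.007
```

Call:
jog_arm --rows '[{"dp": [0, 0, 1], "turn": [0, 0, 0], "grip": 0}, {"dp": [0, 0, 1], "turn": [0, 0, 0], "grip": 0}]'

```text
time_s: 4.55
position: [0.4786, 0.3152, 0.0603]
tcp_rot: [[0.917, 0.399, -0.0], [0.399, -0.917, -0.0], [-0.0, -0.0, -1.0]]
force: [-0.5, 0.2, -0.9]
opening: 0.006
```

```bash
python3 - <<'E'
from h import *
np.set_printoptions(precision=3,suppress=True)
for i in range(4):
    if i==0: cap('side','s3')
    elif i==1: cap('scene','c3')
    else: vision.capture('wrist')
    s=bot.read_state(); print(s['position'],s['force'])
im=cv2.imread('pics/c3.png'); cv2.imwrite('pics/c3c.png',cv2.resize(im[190:290,370:500],None,fx=6,fy=6,interpolation=cv2.INTER_CUBIC))
E
```

```text
[0.479 0.315 0.06 ] [ 0.238 -1.092 -0.244]
[0.479 0.315 0.06 ] [-0.034  0.101  0.227]
[0.479 0.315 0.06 ] [1.245 0.364 0.219]
[0.479 0.315 0.06 ] [-0.785  0.176 -0.345]
```

View pics/c3c.png

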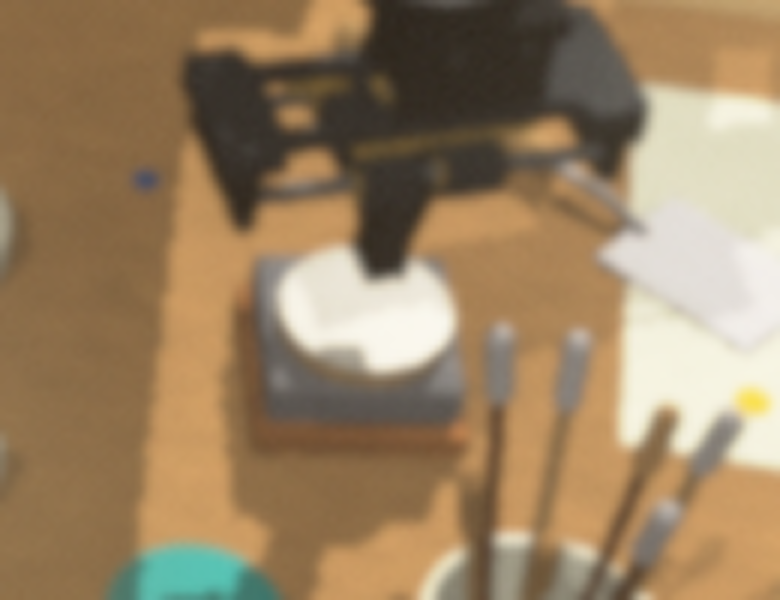

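```bash
python3 - <<'E'
from h import *
np.set_printoptions(precision=4,suppress=True)
z=load('c3')
for v in range(224,246): print(v,pt(z,434,v),z['p'][v,434])
s=cv2.imread('pics/s3.png'); cv2.imwrite('pics/s3c.png',cv2.resize(s[180:280,150:280],None,fx=6,fy=6,interpolation=cv2.INTER_CUBIC))
E
```

```text
224 [0.4893 0.3117 0.1246] [54 45 37]
225 [0.4909 0.3122 0.1226] [53 46 37]
226 [0.4895 0.3128 0.1176] [55 46 38]
227 [0.4851 0.3135 0.11  ] [54 46 37]
228 [0.4878 0.3139 0.1088] [53 45 35]
229 [0.4912 0.3143 0.1083] [55 48 39]
230 [0.4901 0.3149 0.1036] [55 48 39]
231 [0.4871 0.3156 0.0971] [55 48 39]
232 [0.4934 0.3157 0.0994] [56 47 40]
233 [0.4906 0.3164 0.0931] [56 49 40]
234 [0.4886 0.3171 0.0875] [65 57 49]
235 [0.4874 0.3177 0.0826] [105  98  87]
236 [0.4654 0.3195 0.0578] [166 159 144]
237 [0.4605 0.3204 0.0492] [217 208 189]
238 [0.4727 0.3202 0.0572] [231 225 209]
239 [0.4723 0.3208 0.053 ] [235 229 216]
240 [0.4737 0.3213 0.0504] [238 233 220]
241 [0.4806 0.3214 0.0533] [243 239 226]
242 [0.4875 0.3215 0.0562] [247 244 232]
243 [0.4854 0.3222 0.0502] [249 246 236]
244 [0.4919 0.3224 0.0528] [250 247 237]
245 [0.4936 0.3228 0.0506] [249 246 236]
```

View pics/s3c.png

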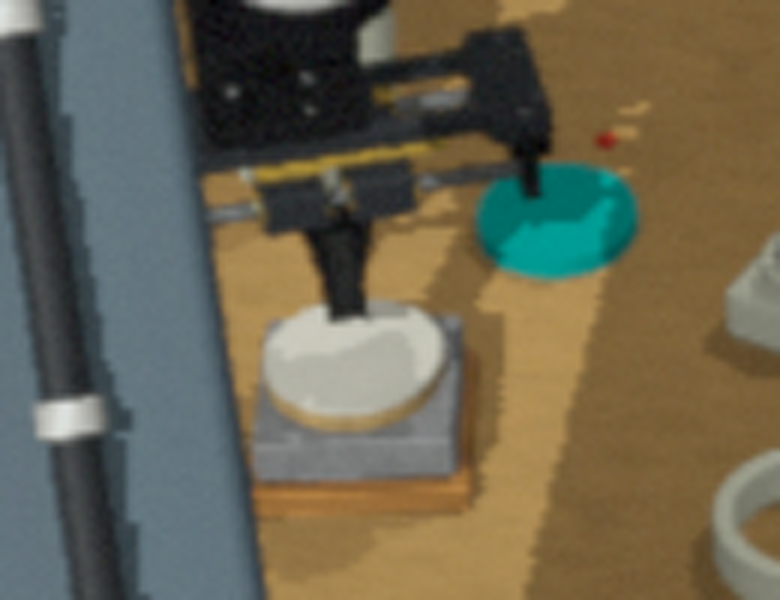

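```bash
python3 - <<'E'
from h import *
np.set_printoptions(precision=4,suppress=True)
z=load('c3');s=load('s3')
def ray(z,u,v):
    r=z['R']@np.array([(u-z['cx'])/z['f'],(v-z['cy'])/z['f'],1.]); return z['t'],r/np.linalg.norm(r)
def tri(a,b):
    (p,r),(q,t)=a,b
    k=np.linalg.lstsq(np.stack([r,-t],1),q-p,rcond=None)[0]
    A=p+k[0]*r;B=q+k[1]*t;return (A+B)/2,np.linalg.norm(A-B)
print('tip',tri(ray(z,434,235.5),ray(s,207.5,232.7)))
for v in range(222,240): print(v,pt(s,207.5,v),s['p'][v,207])
# disc centre now
print('disc',tri(ray(z,431.2,241.5),ray(s,209,240.7)))
print(vision.camera_info('wrist')['position'],bot.read_state()['joint_positions'])
E
```

```text
tip (array([0.4775, 0.3172, 0.0708]), np.float64(0.002756028472379797))
222 [0.4678 0.3089 0.1159] [43 42 43]
223 [0.4665 0.3088 0.1135] [42 39 38]
224 [0.472  0.311  0.1055] [36 38 35]
225 [0.4696 0.3106 0.1041] [40 44 41]
226 [0.4672 0.31   0.1027] [37 40 38]
227 [0.4692 0.3111 0.0976] [42 44 39]
228 [0.4701 0.3117 0.0933] [37 40 40]
229 [0.4666 0.3109 0.0928] [40 39 39]
230 [0.4709 0.3127 0.0857] [41 41 40]
231 [0.4687 0.3122 0.0841] [36 38 35]
232 [0.4695 0.3128 0.0799] [60 60 57]
233 [0.5    0.3237 0.0503] [136 135 126]
234 [0.4981 0.3234 0.0483] [192 192 178]
235 [0.4932 0.322  0.049 ] [201 200 187]
236 [0.4875 0.3204 0.0503] [200 200 188]
237 [0.4784 0.3176 0.0546] [198 198 186]
238 [0.4823 0.3193 0.0476] [183 183 171]
239 [0.4739 0.3168 0.0513] [177 176 165]
disc (array([0.4754, 0.3141, 0.0444]), np.float64(0.0008438020370433536))
[0.5529 0.3494 0.2416] [22.1995 37.733  96.2741  0.0002 45.9901 88.6614]
```

```bash
python3 - <<'E'
from h import *
np.set_printoptions(precision=4,suppress=True)
for k in('c3','s3'):
    z=load(k);c=cloud(z);p=z['p'].astype(int)
    T=np.array([.479,.315,.060]);R=np.array([[.917,.399,0],[.399,-.917,0],[0,0,-1.]])
    q=(c-T)@R
    m=(p.max(-1)<75)&(c[...,2]>.065)&(abs(q[...,0])<.1)&(abs(q[...,1])<.15)
    for lo in np.arange(-.14,.14,.02):
        mm=m&(q[...,1]>lo)&(q[...,1]<lo+.02)
        if mm.sum()>5: print(k,'y %.2f'%lo,mm.sum(),'deepest tool z',np.percentile(q[mm][:,2],[95,99,100]),'x',np.percentile(q[mm][:,0],[5,95]))
E
```

```text
c3 y -0.10 10 deepest tool z [-0.0984 -0.0948 -0.0939] x [0.0331 0.0375]
c3 y -0.08 48 deepest tool z [-0.1017 -0.096  -0.0945] x [-0.0043  0.038 ]
c3 y -0.06 218 deepest tool z [-0.1313 -0.128  -0.1247] x [-0.0933  0.0361]
c3 y -0.04 858 deepest tool z [-0.1353 -0.1091 -0.0987] x [-0.0963  0.0363]
c3 y -0.02 719 deepest tool z [-0.1025 -0.0415 -0.0274] x [-0.0964  0.0374]
c3 y 0.00 878 deepest tool z [-0.0611 -0.0346 -0.0264] x [-0.0967  0.0374]
c3 y 0.02 734 deepest tool z [-0.1117 -0.1009 -0.0909] x [-0.0973  0.0363]
c3 y 0.04 665 deepest tool z [-0.1328 -0.1262 -0.1233] x [-0.0949  0.038 ]
c3 y 0.06 294 deepest tool z [-0.1301 -0.1274 -0.1028] x [-0.0204  0.032 ]
c3 y 0.08 188 deepest tool z [-0.1081 -0.1019 -0.0992] x [-0.0231  0.0376]
s3 y -0.06 338 deepest tool z [-0.1289 -0.1229 -0.1216] x [-0.0944  0.0165]
s3 y -0.04 420 deepest tool z [-0.1074 -0.0968 -0.0924] x [-0.0413 -0.0045]
s3 y -0.02 462 deepest tool z [-0.0397 -0.0241 -0.0199] x [-0.041  -0.0076]
s3 y 0.00 575 deepest tool z [-0.0608 -0.0314 -0.0205] x [-0.0405 -0.0099]
s3 y 0.02 385 deepest tool z [-0.106  -0.0979 -0.0948] x [-0.0672  0.0192]
s3 y 0.04 151 deepest tool z [-0.1019 -0.0976 -0.0955] x [-0.0951  0.0213]
s3 y 0.06 179 deepest tool z [-0.1006 -0.0931 -0.0893] x [-0.04    0.0262]
s3 y 0.08 106 deepest tool z [-0.1016 -0.0919 -0.0902] x [-0.04   0.023]
```

The readings from both fixed cameras put the fingertips about 20 mm behind the reported TCP, not 11 mm ahead of it. That agrees with zero contact force here, so I'll go on down guided by force.

Call:
jog_arm --rows '[{"dp": [0, 0, 6], "turn": [0, 0, 0], "grip": 0}, {"dp": [0, 0, 11], "turn": [0, 0, 0], "grip": 0}, {"dp": [0, 0, 13], "turn": [0, 0, 0], "grip": 0}, {"dp": [0, 0, 13], "turn": [0, 0, 0], "grip": 0}]'

```text
time_s: 5.15
position: [0.4782, 0.315, 0.0468]
tcp_rot: [[0.917, 0.399, -0.001], [0.399, -0.917, -0.001], [-0.001, -0.0, -1.0]]
force: [0.1, 0.3, 0.9]
opening: 0.002
```

Call:
jog_arm --rows '[{"dp": [0, 0, 1], "turn": [0, 0, 0], "grip": 0}, {"dp": [0, 0, 2], "turn": [0, 0, 0], "grip": 0}, {"dp": [0, 0, 2], "turn": [0, 0, 0], "grip": 0}]'

```text
time_s: 5.45
position: [0.4787, 0.3152, 0.0454]
tcp_rot: [[0.917, 0.399, -0.0], [0.399, -0.917, 0.0], [0.0, -0.0, -1.0]]
force: [0.4, -0.1, -0.4]
opening: 0.005
```

```bash
python3 - <<'E'
from h import *
np.set_printoptions(precision=3,suppress=True)
for i in range(3):
    if i==0: cap('side','s4')
    elif i==1: cap('scene','c4')
    else: vision.capture('wrist')
    s=bot.read_state(); print(s['time_s'],s['position'],s['force'])
a=cv2.resize(cv2.imread('pics/c4.png')[200:270,390:470],None,fx=5,fy=5,interpolation=cv2.INTER_CUBIC)
b=cv2.resize(cv2.imread('pics/s4.png')[200:270,170:250],None,fx=5,fy=5,interpolation=cv2.INTER_CUBIC)
cv2.imwrite('pics/m4.png',np.hstack([a,b]))
E
```

```text
5.5 [0.479 0.315 0.046] [ 0.074  0.372 -0.386]
5.55 [0.479 0.315 0.046] [-0.328 -0.532  0.534]
5.6 [0.479 0.315 0.046] [-0.024  0.421 -0.27 ]
```

View pics/m4.png

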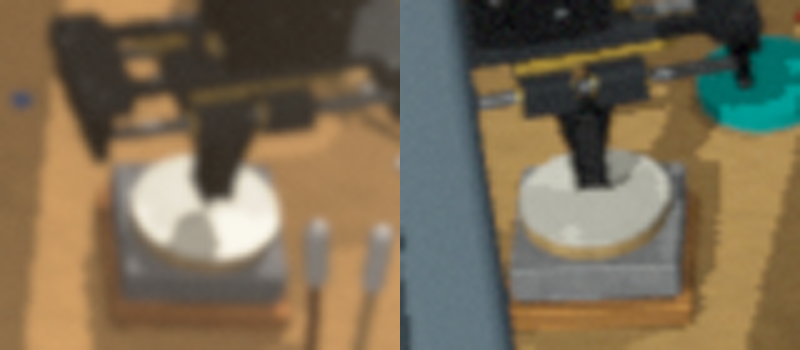

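The tip sits at about (215,190) in the left half and (590,187) in the right half. It is closer but still above the face, and the force is nil.

Call:
jog_arm --rows '[{"dp": [0, 0, 1], "turn": [0, 0, 0], "grip": 0}, {"dp": [0, 0, 2], "turn": [0, 0, 0], "grip": 0}, {"dp": [0, 0, 3], "turn": [0, 0, 0], "grip": 0}, {"dp": [0, 0, 3], "turn": [0, 0, 0], "grip": 0}]'

```text
time_s: 6.0
position: [0.4785, 0.3152, 0.0423]
tcp_rot: [[0.917, 0.399, -0.0], [0.399, -0.917, -0.0], [-0.0, -0.0, -1.0]]
force: [0.2, -0.3, -0.2]
opening: 0.005
```

Call:
jog_arm --rows '[{"dp": [0, 0, 1], "turn": [0, 0, 0], "grip": 0}, {"dp": [0, 0, 2], "turn": [0, 0, 0], "grip": 0}, {"dp": [0, 0, 2], "turn": [0, 0, 0], "grip": 0}]'

```text
time_s: 6.3
position: [0.4786, 0.3152, 0.0403]
tcp_rot: [[0.917, 0.399, -0.0], [0.399, -0.917, -0.0], [-0.0, -0.0, -1.0]]
force: [0.1, -0.5, -0.5]
opening: 0.001
```

Call:
jog_arm --rows '[{"dp": [0, 0, 1], "turn": [0, 0, 0], "grip": 0}, {"dp": [0, 0, 2], "turn": [0, 0, 0], "grip": 0}, {"dp": [0, 0, 2], "turn": [0, 0, 0], "grip": 0}]'

```text
time_s: 6.6
position: [0.4786, 0.3152, 0.0383]
tcp_rot: [[0.917, 0.399, -0.0], [0.399, -0.917, -0.0], [-0.0, -0.0, -1.0]]
force: [0.0, -0.0, -0.1]
opening: 0.008
```

```bash
python3 - <<'E'
from h import *
np.set_printoptions(precision=3,suppress=True)
for i in range(3):
    if i==0: cap('side','s5')
    elif i==1: cap('scene','c5')
    else: vision.capture('wrist')
    s=bot.read_state(); print(s['time_s'],s['position'],s['force'])
a=cv2.resize(cv2.imread('pics/c5.png')[200:270,390:470],None,fx=5,fy=5,interpolation=cv2.INTER_CUBIC)
b=cv2.resize(cv2.imread('pics/s5.png')[200:270,170:250],None,fx=5,fy=5,interpolation=cv2.INTER_CUBIC)
cv2.imwrite('pics/m5.png',np.hstack([a,b]))
E
```

```text
6.65 [0.479 0.315 0.038] [-0.206 -0.153 -0.43 ]
6.7 [0.479 0.315 0.038] [-0.005  1.124 -1.531]
6.75 [0.479 0.315 0.038] [ 0.613  0.326 -0.355]
```

View pics/m5.png

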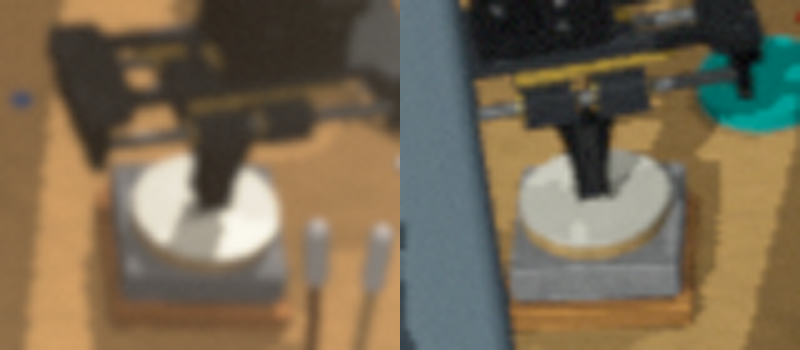

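Call:
jog_arm --rows '[{"dp": [0, 0, 1], "turn": [0, 0, 0], "grip": 0}, {"dp": [0, 0, 2], "turn": [0, 0, 0], "grip": 0}, {"dp": [0, 0, 2], "turn": [0, 0, 0], "grip": 0}]'

```text
time_s: 7.05
position: [0.4786, 0.3152, 0.0363]
tcp_rot: [[0.917, 0.399, -0.0], [0.399, -0.917, -0.0], [-0.0, -0.0, -1.0]]
force: [-0.3, -0.6, -0.3]
opening: 0.006
```

Call:
jog_arm --rows '[{"dp": [0, 0, 1], "turn": [0, 0, 0], "grip": 0}, {"dp": [0, 0, 2], "turn": [0, 0, 0], "grip": 0}, {"dp": [0, 0, 2], "turn": [0, 0, 0], "grip": 0}]'

```text
time_s: 7.35
position: [0.4786, 0.3152, 0.0343]
tcp_rot: [[0.917, 0.399, -0.0], [0.399, -0.917, -0.0], [-0.0, -0.0, -1.0]]
force: [0.8, -0.2, -1.0]
opening: 0.009
```

```bash
python3 - <<'E'
from h import *
np.set_printoptions(precision=3,suppress=True)
for i in range(3):
    if i==0: cap('side','s6')
    elif i==1: cap('scene','c6')
    else: vision.capture('wrist')
    s=bot.read_state(); print(s['time_s'],s['position'],s['force'])
a=cv2.resize(cv2.imread('pics/c6.png')[200:270,390:470],None,fx=5,fy=5,interpolation=cv2.INTER_CUBIC)
b=cv2.resize(cv2.imread('pics/s6.png')[200:270,170:250],None,fx=5,fy=5,interpolation=cv2.INTER_CUBIC)
cv2.imwrite('pics/m6.png',np.hstack([a,b]))
E
```

```text
7.4 [0.479 0.315 0.034] [-0.588  0.251  0.906]
7.45 [0.479 0.315 0.034] [0.381 0.322 0.208]
7.5 [0.479 0.315 0.034] [ 0.808  0.046 -0.166]
```

View pics/m6.png

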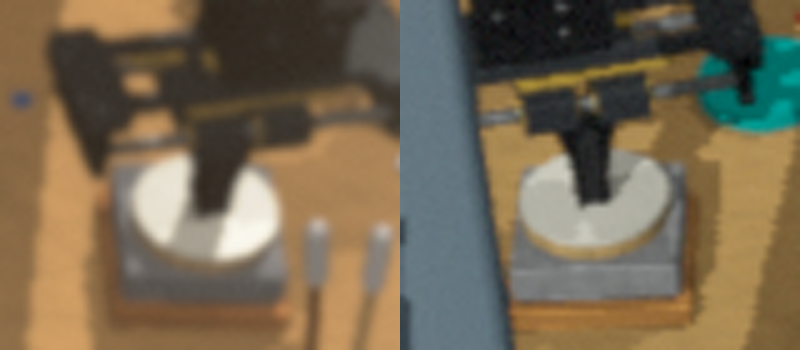

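The tip image now nearly coincides with the disc centre in both views: (207,212) in the left half and (592,203) in the right. Contact should be close.

Call:
jog_arm --rows '[{"dp": [0, 0, 1], "turn": [0, 0, 0], "grip": 0}, {"dp": [0, 0, 1], "turn": [0, 0, 0], "grip": 0}, {"dp": [0, 0, 1], "turn": [0, 0, 0], "grip": 0}]'

```text
time_s: 7.8
position: [0.4787, 0.3152, 0.0334]
tcp_rot: [[0.917, 0.399, -0.0], [0.399, -0.917, -0.0], [-0.0, -0.0, -1.0]]
force: [-0.5, 0.7, 0.3]
opening: 0.005
```

Call:
jog_arm --rows '[{"dp": [0, 0, 1], "turn": [0, 0, 0], "grip": 0}, {"dp": [0, 0, 1], "turn": [0, 0, 0], "grip": 0}, {"dp": [0, 0, 1], "turn": [0, 0, 0], "grip": 0}]'

```text
time_s: 8.1
position: [0.4787, 0.3152, 0.0326]
tcp_rot: [[0.917, 0.399, 0.0], [0.399, -0.917, 0.0], [0.0, -0.0, -1.0]]
force: [0.3, 0.6, 1.4]
opening: 0.005
```

Call:
jog_arm --rows '[{"dp": [0, 0, 1], "turn": [0, 0, 0], "grip": 0}, {"dp": [0, 0, 1], "turn": [0, 0, 0], "grip": 0}, {"dp": [0, 0, 1], "turn": [0, 0, 0], "grip": 0}]'

```text
time_s: 8.4
position: [0.4787, 0.3153, 0.0316]
tcp_rot: [[0.917, 0.399, 0.0], [0.399, -0.917, 0.0], [0.0, 0.0, -1.0]]
force: [-0.3, -0.1, 2.8]
opening: 0.005
```

```bash
python3 - <<'E'
from h import *
np.set_printoptions(precision=3,suppress=True)
for i in range(4):
    vision.capture('wrist')
    s=bot.read_state(); print(s['time_s'],s['position'],s['force'])
R=s['tcp_rot']; print(R.T@(np.array([.592,.122,.11])-s['position'])*1000)
E
```

```text
8.45 [0.479 0.315 0.032] [-0.323 -0.705  2.932]
8.5 [0.479 0.315 0.032] [ 0.114 -0.934  3.164]
8.55 [0.479 0.315 0.032] [-1.445 -0.802  3.388]
8.6 [0.479 0.315 0.032] [-0.849 -0.465  3.155]
[ 26.696 222.419 -78.47 ]
```

The touch is confirmed at a steady 3.1 N or so, with contact at TCP z of about 0.034. I'll draw back straight up.

Call:
jog_arm --rows '[{"dp": [0, 0, -4], "turn": [0, 0, 0], "grip": 0}, {"dp": [0, 0, -15], "turn": [0, 0, 0], "grip": 0}, {"dp": [0, 0, -45], "turn": [0, 0, 0], "grip": 0}, {"dp": [0, 0, -80], "turn": [0, 0, 0], "grip": 0}, {"dp": [0, 0, -80], "turn": [0, 0, 0], "grip": 0}]'

```text
time_s: 9.1
position: [0.4821, 0.3168, 0.1165]
tcp_rot: [[0.917, 0.399, 0.01], [0.399, -0.917, 0.004], [0.01, 0.0, -1.0]]
force: [1.0, -0.8, -0.2]
opening: 0.005
```

Call:
jog_arm --rows '[{"dp": [27, 222, 0], "turn": [0, 0, 0], "grip": 0}, {"dp": [27, 222, 0], "turn": [0, 0, 0], "grip": 0}, {"dp": [27, 222, 0], "turn": [0, 0, 0], "grip": 0}, {"dp": [27, 222, 0], "turn": [0, 0, 0], "grip": 0}, {"dp": [27, 222, 0], "turn": [0, 0, 0], "grip": 0}, {"dp": [27, 222, 0], "turn": [0, 0, 0], "grip": 0}, {"dp": [27, 222, 0], "turn": [0, 0, 0], "grip": 0}]'

```text
time_s: 9.8
position: [0.5914, 0.1221, 0.111]
tcp_rot: [[0.917, 0.398, -0.002], [0.398, -0.917, 0.0], [-0.001, -0.001, -1.0]]
force: [0.8, 0.5, 0.4]
opening: 0.005
```

```bash
python3 - <<'E'
from h import *
np.set_printoptions(precision=4,suppress=True)
cap('wrist','w7');cap('side','s7'); cap('scene','c7')
s=bot.read_state(); print(s['time_s'],s['position'],s['force'])
def disc(k):
    cam=load(k);c=cloud(cam); p=cam['p'].astype(int)
    m=(c[...,2]>.047)&(c[...,2]<.058)&(abs(c[...,0]-.475)<.07)&(abs(c[...,1]-.312)<.07)&(p.min(-1)>130)
    q=c[m]; 
    if len(q)>50: print(k,len(q),(q.max(0)+q.min(0))/2,q.mean(0))
for k in ('scene0','c7','side0','s7','w7'): disc(k)
a=cv2.resize(cv2.imread('pics/scene0.png')[200:270,390:470],None,fx=5,fy=5)
b=cv2.resize(cv2.imread('pics/c7.png')[200:270,390:470],None,fx=5,fy=5)
cv2.imwrite('pics/m7.png',np.hstack([a,b]))
E
```

```text
9.95 [0.5908 0.1238 0.1112] [ 0.0584  0.4943 -0.3738]
scene0 482 [0.4804 0.3105 0.0525] [0.4817 0.3114 0.0522]
c7 476 [0.4818 0.3108 0.0525] [0.4814 0.3116 0.0521]
side0 414 [0.4751 0.3158 0.0524] [0.4741 0.3153 0.0513]
s7 58 [0.4823 0.2873 0.0522] [0.4811 0.286  0.0514]
w7 4375 [0.4847 0.3038 0.0519] [0.4905 0.3038 0.0517]
```

View pics/m7.png

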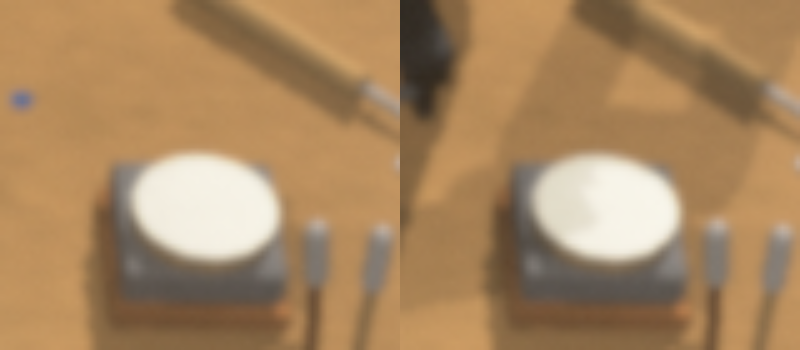

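View pics/w7.png

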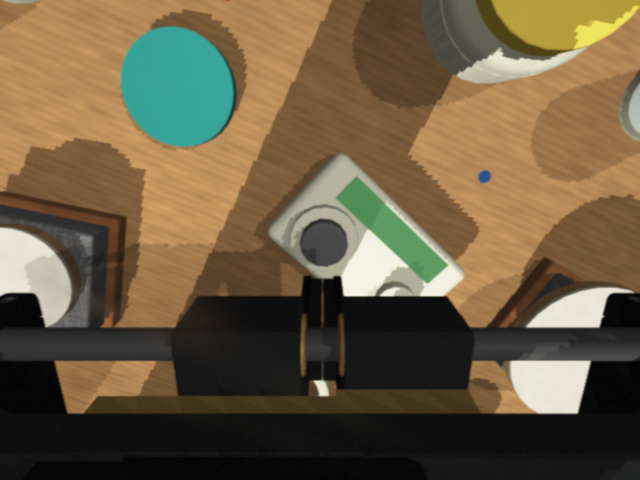

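The panel has not shifted: its outline is identical before and after. The big button is at (324,242), just ahead of the fingers. I'll measure it again.

```bash
python3 - <<'E'
from h import *
np.set_printoptions(precision=4,suppress=True)
z=load('w7'); print(pt(z,324,242,.048),pt(z,324,242))
s=bot.read_state(); print(s['position'],s['tcp_rot'].T@(pt(z,324,242,.048)-s['position'])*1000)
E
```

```text
[0.5926 0.1227 0.048 ] [0.5938 0.1233 0.0522]
[0.5908 0.1238 0.1112] [ 1.2722  1.7069 63.2243]
```

Call:
jog_arm --rows '[{"dp": [1, 0, 35], "turn": [0, 0, 0], "grip": 0}, {"dp": [1, 0, 62], "turn": [0, 0, 0], "grip": 0}, {"dp": [1, 0, 72], "turn": [0, 0, 0], "grip": 0}, {"dp": [1, 0, 75], "turn": [0, 0, 0], "grip": 0}, {"dp": [1, 0, 75], "turn": [0, 0, 0], "grip": 0}, {"dp": [1, 0, 75], "turn": [0, 0, 0], "grip": 0}]'

```text
time_s: 10.55
position: [0.594, 0.1232, 0.0377]
tcp_rot: [[0.917, 0.4, 0.002], [0.4, -0.917, 0.0], [0.002, 0.001, -1.0]]
force: [1.3, 0.2, -0.7]
opening: 0.006
```

```bash
python3 - <<'E'
from h import *
np.set_printoptions(precision=4,suppress=True)
cap('wrist','w8');cap('side','s8'); cap('scene','c8')
s=bot.read_state(); print(s['time_s'],s['position'],s['force'])
a=cv2.resize(cv2.imread('pics/c8.png')[220:290,310:390],None,fx=5,fy=5,interpolation=cv2.INTER_CUBIC)
b=cv2.resize(cv2.imread('pics/s8.png')[190:260,250:330],None,fx=5,fy=5,interpolation=cv2.INTER_CUBIC)
cv2.imwrite('pics/m8.png',np.hstack([a,b]))
E
```

```text
10.7 [0.5939 0.1229 0.0376] [ 0.2954 -0.3589  0.2141]
```

View pics/m8.png

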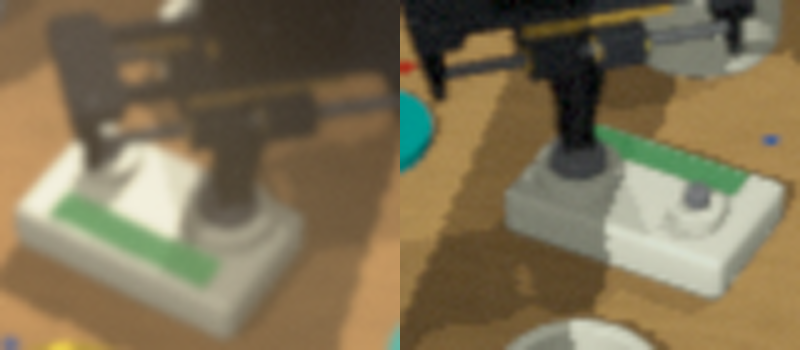

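View pics/w8.png

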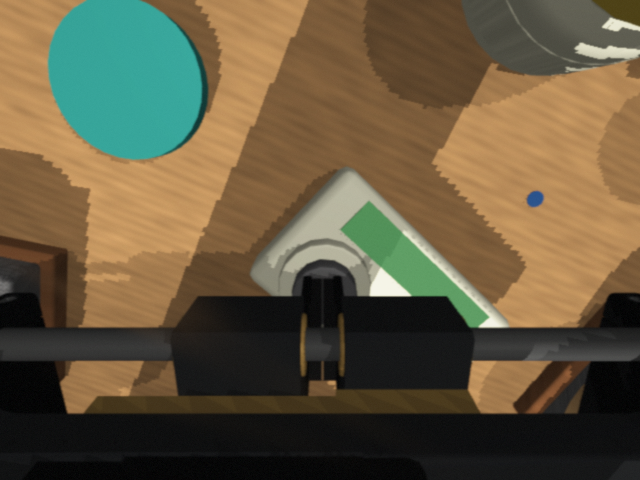

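The fingers are just above the big button, with the little button well clear. I'll press now.

Call:
jog_arm --rows '[{"dp": [-1, 0, 3], "turn": [0, 0, 0], "grip": 0}, {"dp": [-1, 0, 6], "turn": [0, 0, 0], "grip": 0}, {"dp": [-1, 0, 9], "turn": [0, 0, 0], "grip": 0}, {"dp": [-1, 0, 11], "turn": [0, 0, 0], "grip": 0}, {"dp": [-1, 0, 12], "turn": [0, 0, 0], "grip": 0}, {"dp": [-1, 0, 12], "turn": [0, 0, 0], "grip": 0}]'

```text
time_s: 11.3
position: [0.5927, 0.1224, 0.0271]
tcp_rot: [[0.917, 0.4, 0.002], [0.4, -0.917, -0.0], [0.001, 0.001, -1.0]]
force: [-3.5, 0.0, 17.3]
opening: 0.007
```

Call:
jog_arm --rows '[{"dp": [0, 0, 1], "turn": [0, 0, 0], "grip": 0}, {"dp": [0, 0, 2], "turn": [0, 0, 0], "grip": 0}, {"dp": [0, 0, 2], "turn": [0, 0, 0], "grip": 0}, {"dp": [0, 0, 2], "turn": [0, 0, 0], "grip": 0}]'

```text
time_s: 11.7
position: [0.5927, 0.1224, 0.0269]
tcp_rot: [[0.917, 0.4, 0.002], [0.4, -0.917, -0.0], [0.002, 0.001, -1.0]]
force: [-6.8, -1.9, 28.6]
opening: 0.006
```

```bash
python3 - <<'E'
from h import *
np.set_printoptions(precision=4,suppress=True)
cap('side','s9'); cap('scene','c9'); cap('wrist','w9')
s=bot.read_state(); print(s['time_s'],s['position'],s['force'],s['moment'])
a=cv2.resize(cv2.imread('pics/c9.png')[220:290,310:390],None,fx=5,fy=5,interpolation=cv2.INTER_CUBIC)
b=cv2.resize(cv2.imread('pics/s9.png')[190:260,250:330],None,fx=5,fy=5,interpolation=cv2.INTER_CUBIC)
cv2.imwrite('pics/m9.png',np.hstack([a,b]))
E
```

```text
11.85 [0.5927 0.1224 0.0269] [-6.2452 -0.5304 27.9867] [-0.1672  1.201  -0.0502]
```

View pics/m9.png

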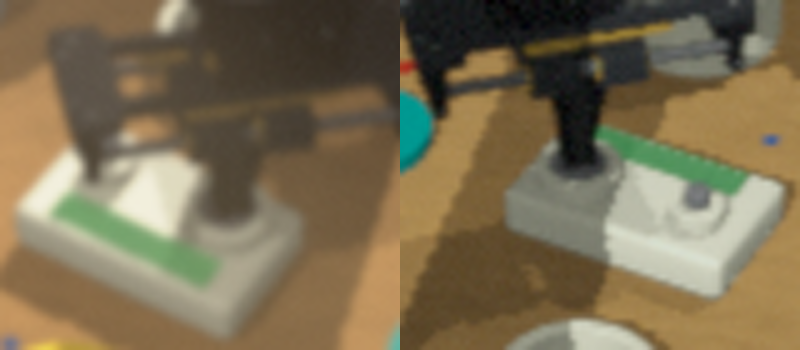

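View pics/w9.png

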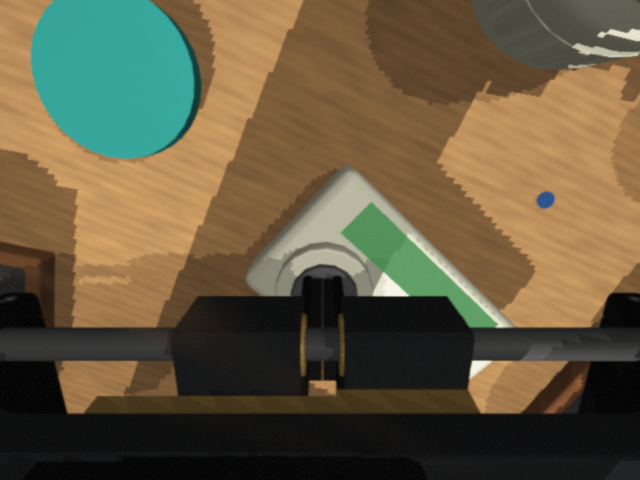

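View pics/c9.png

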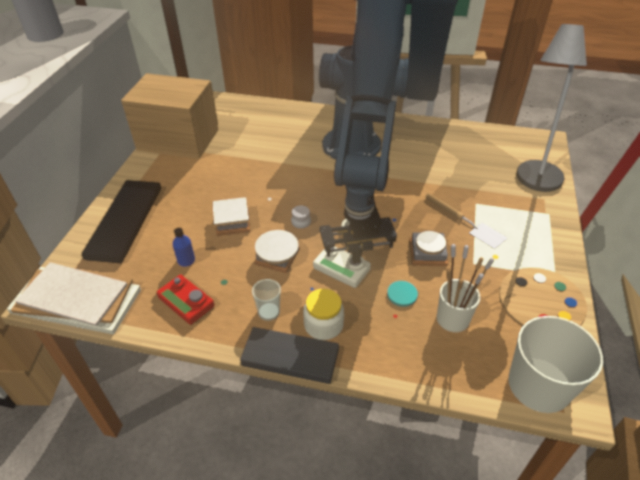

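The button looks flush with its housing and there is a hard stop at z = 0.0269. While letting it up in steps I'll read force against height. A travel of about 6 mm from first contact would confirm it went right down.

Call:
jog_arm --rows '[{"dp": [0, 0, -2], "turn": [0, 0, 0], "grip": 0}, {"dp": [0, 0, -4], "turn": [0, 0, 0], "grip": 0}, {"dp": [0, 0, -4], "turn": [0, 0, 0], "grip": 0}]'

```text
time_s: 12.15
position: [0.5926, 0.1224, 0.0274]
tcp_rot: [[0.917, 0.399, 0.002], [0.399, -0.917, -0.0], [0.001, 0.001, -1.0]]
force: [-0.3, -0.8, 3.7]
opening: 0.004
```

Call:
jog_arm --rows '[{"dp": [0, 0, -1], "turn": [0, 0, 0], "grip": 0}, {"dp": [0, 0, -1], "turn": [0, 0, 0], "grip": 0}]'

```text
time_s: 12.35
position: [0.5926, 0.1224, 0.0276]
tcp_rot: [[0.917, 0.399, 0.001], [0.399, -0.917, -0.0], [0.001, 0.0, -1.0]]
force: [0.3, -0.5, 3.8]
opening: 0.009
```

Call:
jog_arm --rows '[{"dp": [0, 0, -1], "turn": [0, 0, 0], "grip": 0}, {"dp": [0, 0, -1], "turn": [0, 0, 0], "grip": 0}]'

```text
time_s: 12.55
position: [0.5926, 0.1224, 0.0285]
tcp_rot: [[0.917, 0.399, 0.001], [0.399, -0.917, -0.0], [0.001, 0.0, -1.0]]
force: [1.1, -0.3, 3.2]
opening: 0.006
```

Call:
jog_arm --rows '[{"dp": [0, 0, -1], "turn": [0, 0, 0], "grip": 0}, {"dp": [0, 0, -1], "turn": [0, 0, 0], "grip": 0}]'

```text
time_s: 12.75
position: [0.5926, 0.1224, 0.0295]
tcp_rot: [[0.917, 0.399, 0.001], [0.399, -0.917, -0.0], [0.001, 0.0, -1.0]]
force: [1.6, -0.3, 3.6]
opening: 0.007
```

Call:
jog_arm --rows '[{"dp": [0, 0, -1], "turn": [0, 0, 0], "grip": 0}, {"dp": [0, 0, -1], "turn": [0, 0, 0], "grip": 0}]'

```text
time_s: 12.95
position: [0.5925, 0.1224, 0.0305]
tcp_rot: [[0.917, 0.399, 0.001], [0.399, -0.917, -0.0], [0.001, 0.0, -1.0]]
force: [2.4, 0.1, 3.2]
opening: 0.005
```

Call:
jog_arm --rows '[{"dp": [0, 0, -1], "turn": [0, 0, 0], "grip": 0}, {"dp": [0, 0, -1], "turn": [0, 0, 0], "grip": 0}]'

```text
time_s: 13.15
position: [0.5921, 0.1225, 0.0314]
tcp_rot: [[0.917, 0.399, -0.0], [0.399, -0.917, 0.0], [0.0, -0.0, -1.0]]
force: [1.6, -0.3, 2.6]
opening: 0.003
```

Call:
jog_arm --rows '[{"dp": [0, 0, -1], "turn": [0, 0, 0], "grip": 0}, {"dp": [0, 0, -1], "turn": [0, 0, 0], "grip": 0}]'

```text
time_s: 13.35
position: [0.5917, 0.1226, 0.0323]
tcp_rot: [[0.917, 0.399, -0.001], [0.399, -0.917, 0.0], [-0.001, -0.0, -1.0]]
force: [2.0, 0.6, 2.6]
opening: 0.008
```

Call:
jog_arm --rows '[{"dp": [0, 0, -1], "turn": [0, 0, 0], "grip": 0}, {"dp": [0, 0, -1], "turn": [0, 0, 0], "grip": 0}]'

```text
time_s: 13.55
position: [0.5915, 0.1226, 0.0333]
tcp_rot: [[0.917, 0.399, -0.001], [0.399, -0.917, 0.0], [-0.001, -0.001, -1.0]]
force: [0.6, -0.4, 1.4]
opening: 0.007
```

Call:
jog_arm --rows '[{"dp": [0, 0, -10], "turn": [0, 0, 0], "grip": 0}, {"dp": [0, 0, -50], "turn": [0, 0, 0], "grip": 0}, {"dp": [0, 0, -100], "turn": [0, 0, 0], "grip": 0}, {"dp": [0, 0, -120], "turn": [0, 0, 0], "grip": 0}, {"dp": [-50, 0, -120], "turn": [0, 0, 0], "grip": 0}, {"dp": [-100, 0, -120], "turn": [0, 0, 0], "grip": 0}, {"dp": [-100, 0, -120], "turn": [0, 0, 0], "grip": 0}, {"dp": [-100, 0, -120], "turn": [0, 0, 0], "grip": 0}]'

```text
time_s: 14.35
position: [0.4982, 0.0824, 0.1537]
tcp_rot: [[0.917, 0.399, -0.002], [0.399, -0.917, 0.0], [-0.002, -0.001, -1.0]]
force: [0.6, 0.3, -0.0]
opening: 0.005
```

```bash
python3 - <<'E'
from h import *
np.set_printoptions(precision=4,suppress=True)
cap('wrist','w10'); cap('scene','c10')
s=bot.read_state(); print(s['time_s'],s['position'],s['force'])
def disc(k):
    cam=load(k);c=cloud(cam); p=cam['p'].astype(int)
    m=(c[...,2]>.047)&(c[...,2]<.058)&(abs(c[...,0]-.475)<.07)&(abs(c[...,1]-.312)<.07)&(p.min(-1)>130)
    q=c[m]; print(k,len(q),(q.max(0)+q.min(0))/2,q.mean(0))
for k in ('scene0','c10','w1','w10'): disc(k)
for k in('w1','w10'):
    c=cloud(load(k))
    for n,x,y in(('big',.5925,.1225),('lit',.5665,.0515)):
        q=c[np.hypot(c[...,0]-x,c[...,1]-y)<.006]; print(k,n,len(q),np.median(q[:,2]))
a=cv2.imread('pics/w10.png'); b=cv2.imread('pics/c10.png')
E
```

```text
14.45 [0.5018 0.0826 0.1541] [ 0.3446 -1.4198 -0.1319]
scene0 482 [0.4804 0.3105 0.0525] [0.4817 0.3114 0.0522]
c10 484 [0.4781 0.3107 0.0525] [0.4815 0.3115 0.0521]
w1 6274 [0.4786 0.3136 0.0506] [0.48   0.3143 0.0516]
w10 7540 [0.4786 0.308  0.051 ] [0.4812 0.3089 0.0516]
w1 big 153 0.051710660782963935
w1 lit 3581 0.3161859958472343
w10 big 232 0.0518615935608418
w10 lit 196 0.05189489705347031
```

View pics/w10.png

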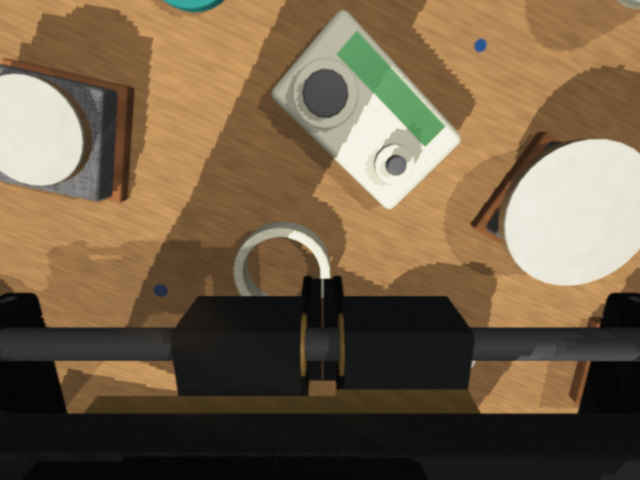

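View pics/c10.png

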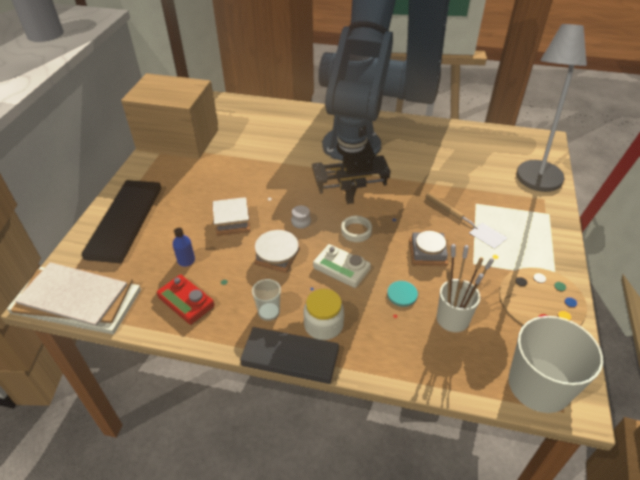

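The scene view shows everything where it stood, the button back up at the same measured height as before, and the arm touching nothing. I'll hand in.

```bash
python3 -c "
from rig import bot
s=bot.read_state();print(s['time_s'],s['force']);print(bot.hand_in())"
```

```text
14.45 [ 0.34459656 -1.41977762 -0.1318835 ]
the job is handed in; nothing more can be done
None
```

I touched the small round panel with the closed fingertips, then pressed the timer's larger button and let it up, and handed in at 14.45 s.

- **Panel touch:** the force settled at about 3.1 N, against the 12 N limit. I drew straight up, and the scene camera puts the panel centre within 0.5 mm of where it was before. The last wrist picture put it about 5 mm off in y, but the disc ran out of that picture's edge, so I relied on the scene camera.
- **Button press:** the button reached a hard stop, where I pressed with about 28 N, well over the 5 N needed. On release I measured more than 6 mm of travel, and its top is back at the height measured before.
- **Everything else:** the last pictures show no other object moved. The smaller button was left alone and the arm is touching nothing.

**Checks that disagreed:**
- **Fingertips:** with the gripper shut, they were about 18 mm behind the reported TCP, not 11 mm ahead of it. I therefore found both contacts by force and by eye.
- **Button height:** depth readings put its top at about 52 mm, not the stated 48 mm. The contact height agreed with 52 mm.
- **Panel position:** my first scene and side camera estimates differed by about 15 mm. I settled this with the wrist camera before touching.

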